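Make up the oil-viewing kit and the sampling kit

ROBOT

A 6-joint arm with a two-finger parallel gripper is mounted at the origin on a cart in front of the work surface, level with it; the furniture and walls round the work are solid. World frame = base frame: x ahead of the robot, y to its left, z up, the work surface at z = 0. Lengths are in m, angles in degrees, forces in N, time in s.
With the tool pointing down it reaches from about 0.25 to 0.725 m from the base axis. Payload 9.7 kg.
Tool frame: the origin (TCP) lies midway between the tips of the shut fingers; the grasp point (between the pads) lies 19 mm behind it; z points along the fingers, y is the line along which they close (so a half turn about z gives the same grasp; the last joint's range is limited). The gripper opens to 85 mm and grips with 20 to 120 N. Pads are 22 mm wide; open, the fingers measure 114 mm over their backs; the gripper's body (76 mm by 85 mm) begins 54 mm behind the grasp point. The pads swing forward as they close: fully open they stand 13 mm farther back than shut.
Start: joints at [63.713, 4.979, 10.078, 95.1, 0, 90], TCP at [0.244, 0.493, 0.231] pointing down, gripper open.
Joint ranges: [-179.16, 179.16], [-48.56, 103.87], [-65.8, 70.77], [-126.05, 130.52], [-82.76, 87.17], [-180, 180]. Speed limits (degrees/s): [127.2, 127.2, 147.25, 180, 180, 180].

INTERFACE

Orientations are given as [roll, pitch, yaw] about the fixed x, y, z axes, in that order (R = Rz(yaw) Ry(pitch) Rx(roll)).
In Python, from workcell import bot gives the robot as it stands. The module is installed in compiled form; this text tells all that it offers.
- The arm moves only by the tool send_rows, never from a script. Its argument "moves" is one flat list of numbers, 7 for each row, row after row: the shift along the world's x, y, z normalised to -1 to 1, where 1 is 0.025 m, then the turn, a rotation vector about the world's x, y, z normalised to -1 to 1, where 1 is 0.15 rad, then the closure, from -1 (fully open) to 1 (shut), so that 0 is half open. A call has 1 to 8 rows; each row shifts and turns the commanded pose from where the row before left it; what a row does not reach is not made up. A row lasts 1/8 s, in which the tool goes at most 62.5 mm and 10.7 degrees, less where a joint would pass 70% of its speed; a pose out of reach is approached as far as the arm can. A call with a number of a shift or a turn outside -1 to 1 is refused whole. A call with a gripper value outside its range is refused whole. The fingers move at their own pace and stop on an object; "squeeze" is the grip in N (left out, the last holds). Time passes only in rows, so rows that do not move let the fingers close. It gives the time, the measured TCP pose, the force, the opening and the grip force at its end, in the units of the state.
- bot.get_obs(): the state, without advancing time (a new reading comes with each control period).
- bot.camera(name): name is "side" or "top" or "wrist"; returns a dict with "color" (400x640x3 uint8, red, green, blue), "camera_matrix" (3x3 intrinsics, pixels), "R" (3x3) and "t" (3): a world point X has camera coordinates R X + t. Camera axes: x right, y down, z forward; pixel columns grow to the right and rows downward; lengths in m; the calibration is good to about 2 mm. A picture is of the moment at which its call begins. There is no depth.
- bot.job_done(): hands the job in; it is judged then, once.
Trained networks look in the newest picture that a camera, given by its name, has taken for a name from the list of things; names that differ only in an ending like _2 or _b are one class to them, and where a whole thing is asked for, a point or a joint stands for the part that bears it (a point fixed in the world has none). Each returns a list of dicts, best first, with "p" (0 to 1); they miss things now and then, are a little off and sometimes report something else, mostly with a low value. They report only what shows in the picture. A call takes as long as a camera call.
- bot.boxes_of(camera, query): "extent" ([left, top, right, bottom] in pixels, round what is visible of it).
- bot.trace(camera, query): "region" (400x640 bool, what is visible of it) and "extent" ([left, top, right, bottom] in pixels, round what is visible of it).
- bot.landmark_of(camera, query): "pixel" ([column, row] in pixels: a listed point, or the origin of a listed thing).
The state is a dict: "time": time; "q": joint angles; "qd": joint speeds; "joint_efforts": joint torques, N m; "ee_pos": TCP position; "tcp_rot": TCP orientation; "wrist_force": force on the tool from outside, world axes, zero at the start; "torque": the same for the moment, N m; "opening": finger opening in m; "grasp_force": force on a finger pad.
Only numpy, scipy, OpenCV 4.12 (cv2) and the standard library are available. Lean on these libraries where they do the work, as an engineer would, in place of code of your own. Each camera call takes 0.05 s, during which the arm holds its last target. There are 200 camera calls.

TASK

Make up the two microscopy kits from the stock on the bench. The three-pocket tray gets the brown oil bottle in its round pocket, the timer in its larger rectangular pocket and the cover slip box in its smaller one; the two-pocket tray gets the white dropper bottle in its round pocket and the slide mailer in its long one. Everything must sit right down in its pocket with the boxes flat and the bottles upright (do not tip them over on the way), and the green dye bottle and the rubber stopper stay where they are.

Things in the scene. Friction and masses are not known exactly. Their poses are not given: they have to be found in the camera images.
- tray_three: Fixed grey kit tray, thin metal rim, 86 (x) x 214 (y) mm, THREE pockets on its y axis. Origin: centre of underside, z up. Pocket floors 2 mm, top and rim 6 mm above the bench. Small rectangular pocket at y = -63 mm, 48 (x) x 70 (y), for the cover slip box; larger at y = +15 mm, 64 (x) x 74 (y), for the timer; round at y = +78 mm, 40 across, for the oil bottle.
- tray_two: Fixed grey kit tray, thin metal rim, 72 (x) x 175 (y) mm, TWO pockets on its y axis. Origin: centre of underside, z up. Pocket floors 2 mm, top and rim 6 mm above the bench. Long rectangular pocket at y = -25.5 mm, 50 (x) x 106 (y), for the slide mailer; round pocket at y = +56 mm, 45 mm across, for the dropper bottle.
- coverslip_box: Small white plastic box of cover slips with a coloured patch on its lid, closed, 35 (x) x 57 (y) x 21 mm high, about 0.03 kg, lying flat. Origin at the centre of its underside, y along the length. Either way round fits.
- timer: White countdown timer with keys on top, 48 (x) x 58 (y) mm, 14 mm high (keys to 16 mm), about 0.06 kg, lying flat. Origin at the centre of its underside, y along the longer side. Its longer side goes along the tray's length, either way round.
- slide_mailer: Pale plastic slide mailer (flat closed box), 34 (x) x 86 to 90 (y) mm, 12 mm high, about 0.03 kg, lying flat. Origin on its underside, at mid width and within 2 mm of mid length, y along the length. Either way round fits.
- oil_bottle: Small brown bottle with a black cap, 57 mm high in all; body 25 mm across up to 41 mm, cap 19 mm across. About 0.03 kg, standing. Origin at the centre of its underside, z up along the bottle. The shortest of the three bottles.
- dropper_bottle: White squeeze bottle with a tapering dropper tip, 98 mm high in all; cylindrical body 29 mm across up to 66 mm. About 0.04 kg, standing, rigid. Origin at the centre of its underside, z up along the bottle. It is tall: set into the tray early, it stands in the way of a gripper working beside it.
- dye_bottle: Dark green dye bottle with a dark green screw lid, 33 mm across, 88 mm high, standing loose among the stock. In no kit: leave it alone. Origin at the centre of its underside.
- stopper: Red-brown tapered rubber stopper, 31 mm across, 26 mm high, loose on the bench behind the trays, to the right. In no kit: leave it alone. Origin at the centre of its underside.

How it is judged:
By the outcome, as a careful person would: the job done as asked, in the order asked, and still so for the second after the job is handed in, with the robot touching nothing.
It also fails if it takes over 122 s, if anything falls off the work surface, if the arm or the gripper's body presses on something with over 40 N, if the wrist force passes 120 N, or if a joint passes its speed limit or range.

## Working session

There is one attempt and no reset: what is moved stays moved. The work goes in short steps, Python scripts to look and compute and a tool call to move; the robot and the scene stay as the last step left them, time stands still between calls to the robot, and variables do not carry over. Pictures are saved under pics/ and viewed, at most 19 in all, crops included, and the job is handed in when it is done.

Besides the shell and the picture viewer there is one more tool, called after "Request:" in YAML: its name, and indented under it one key for each argument. send_rows: Moves the arm, as the interface text tells. Its arguments: {"type":"object","properties":{"moves":{"type":"array"},"squeeze":{"type":"number"}},"required":["moves"]}

```bash
mkdir -p pics; cat > h.py <<'E'
import numpy as np, cv2
from workcell import bot
def ray(c,px,z):
    K=c["camera_matrix"];R=np.array(c["R"]);t=np.array(c["t"])
    d=R.T@np.linalg.inv(K)@np.array([px[0],px[1],1.]);o=-R.T@t
    return o+d*(z-o[2])/d[2]
def save(c,n): cv2.imwrite(f"pics/{n}.png",cv2.cvtColor(c["color"],cv2.COLOR_RGB2BGR))
E
python3 - <<'E'
from h import *
print(bot.get_obs())
names="tray_three tray_two coverslip_box timer slide_mailer oil_bottle dropper_bottle dye_bottle stopper".split()
for cam in("top","side"):
    c=bot.camera(cam);save(c,cam+"0");print(cam,"cam at",-np.array(c["R"]).T@c["t"])
    for n in names:
        for d in bot.landmark_of(cam,n)[:2]:
            print(n,round(d["p"],2),np.round(d["pixel"],1),np.round(ray(c,d["pixel"],0),4))
E
```

```text
{'time': 0.0, 'q': array([6.37133037e+01, 5.01111950e+00, 1.00333248e+01, 9.50981109e+01,
       8.49914929e-04, 9.00009379e+01]), 'qd': array([-0.07020953, -0.00580003,  0.06324674,  0.01240361, -0.03233636,
       -0.09141477]), 'joint_efforts': array([-3.83656428e-03, -5.20388174e+01,  4.64803541e+01,  1.59729598e-02,
       -4.35627010e-05, -8.26221822e-06]), 'ee_pos': array([0.24347105, 0.49292388, 0.23057276]), 'tcp_rot': array([-1.79924094e+02, -8.48671602e-04,  1.53712365e+02]), 'wrist_force': array([-0.15025814, -0.36067319, -0.41527814]), 'torque': array([-0.0643052 ,  0.00411421,  0.03307016]), 'grasp_force': 0.0, 'opening': 0.08549910476378253}
top cam at [ 0.47852136 -0.02036391  1.34801435]
coverslip_box 0.53 [311.8 246.9] [ 0.4375 -0.0164  0.    ]
timer 0.93 [396.3 252.6] [ 0.4257 -0.237   0.    ]
slide_mailer 0.64 [357.7 252.5] [ 0.4246 -0.1363  0.    ]
oil_bottle 0.58 [207.9 254.2] [0.4149 0.2549 0.    ]
dropper_bottle 0.46 [279.2 242.9] [0.4468 0.069  0.    ]
dye_bottle 0.74 [242.7 247. ] [0.4349 0.1643 0.    ]
stopper 0.48 [409.4 151.9] [ 0.6911 -0.2713  0.    ]
stopper 0.2 [357.  253.1] [ 0.423  -0.1345  0.    ]
side cam at [ 0.2171602  -0.85198453  0.51016639]
tray_three 0.93 [302.  189.9] [0.5807 0.0697 0.    ]
tray_three 0.27 [248.6 200.9] [0.4463 0.0707 0.    ]
tray_two 0.83 [350.7 236.9] [ 0.5914 -0.1646  0.    ]
coverslip_box 0.58 [256.  224.2] [ 0.4311 -0.0366  0.    ]
timer 0.95 [284.4 278. ] [ 0.4227 -0.2336  0.    ]
oil_bottle 0.6 [270.4 249.8] [ 0.4283 -0.14    0.    ]
oil_bottle 0.56 [220.6 173.7] [0.4218 0.2465 0.    ]
dropper_bottle 0.78 [249.3 207.1] [0.4393 0.0414 0.    ]
dye_bottle 0.57 [230.1 186.6] [0.4256 0.1619 0.    ]
```

```bash
python3 - <<'E'
import cv2
a=cv2.imread("pics/top0.png");cv2.imwrite("pics/top0c.png",cv2.resize(a[120:290,170:437],None,fx=2.99,fy=2.99,interpolation=cv2.INTER_CUBIC))
b=cv2.imread("pics/side0.png");cv2.imwrite("pics/side0c.png",cv2.resize(b[110:310,160:426],None,fx=3,fy=3,interpolation=cv2.INTER_CUBIC))
E
```

```text
(no output)
```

View pics/top0c.png

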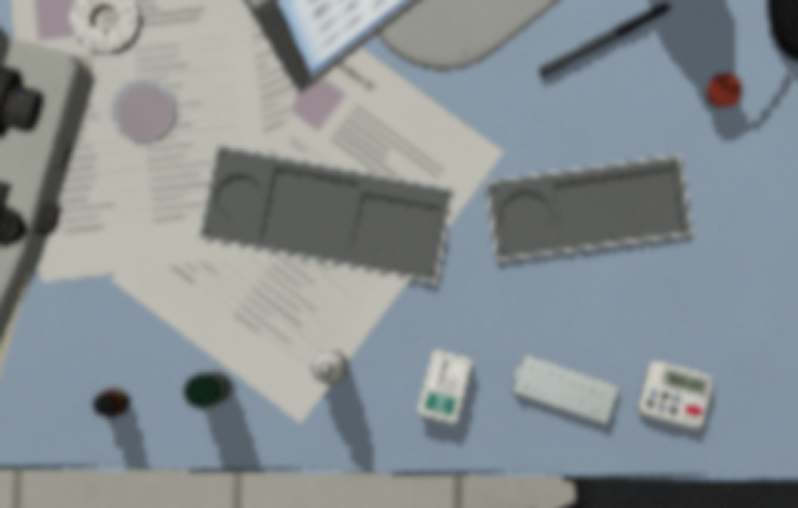

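View pics/side0c.png

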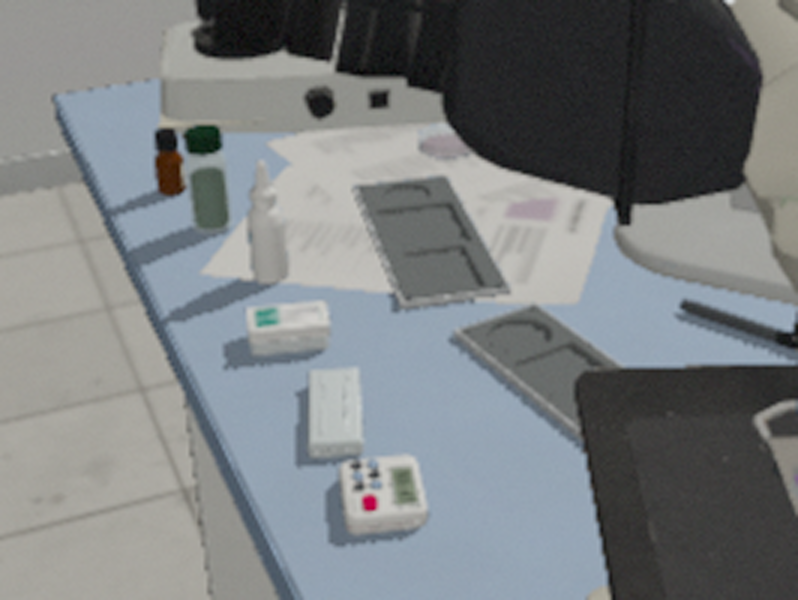

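The top view shows the stock row at the near edge, from the left: oil, green dye, dropper, cover slip box, mailer, timer. Tray_three is at crop (328,215) and tray_two at (590,210), both turned a little. The round pockets lie to the left (+y). Next I fit the rectangles.

```bash
python3 - <<'E'
from h import *
c=bot.camera("top")
H={"tray_three":.006,"tray_two":.006,"coverslip_box":.021,"timer":.014,"slide_mailer":.012,"oil_bottle":.057,"dropper_bottle":.098,"dye_bottle":.088,"stopper":.026}
for n,z in H.items():
    T=bot.trace("top",n)
    for d in T[:2]:
        m=d["region"].astype(np.uint8);ct=max(cv2.findContours(m,0,2)[0],key=cv2.contourArea)
        P=np.array([ray(c,p[0],z)[:2] for p in ct]).astype(np.float32)
        r=cv2.minAreaRect(P);print(n,round(d["p"],2),d["extent"],np.round(r[0],4),np.round(r[1],4),round(r[2],1))
# trays by colour
g=c["color"].astype(int)
m=((g.max(2)-g.min(2)<14)&(g.mean(2)<135)&(g.mean(2)>50)).astype(np.uint8)
n,l,s,_=cv2.connectedComponentsWithStats(m)
for i in range(1,n):
    if s[i,4]>600:
        ct=max(cv2.findContours((l==i).astype(np.uint8),0,2)[0],key=cv2.contourArea)
        r=cv2.minAreaRect(np.array([ray(c,p[0],.006)[:2] for p in ct]).astype(np.float32));print("col",s[i],r)
E
```

```text
tray_three 0.93 [235.9, 168.6, 324.4, 212.3] [0.5834 0.0728] [0.2148 0.0884] 80.7
coverslip_box 0.54 [305.3, 234.1, 325.6, 261.9] [ 0.4334 -0.0325] [0.0356 0.0582] 75.3
timer 0.85 [382.7, 242.6, 409.8, 263.2] [ 0.4299 -0.2316] [0.0607 0.0506] 76.7
slide_mailer 0.86 [341.2, 241.1, 377.7, 260.1] [ 0.432  -0.1374] [0.0873 0.0336] 71.5
slide_mailer 0.61 [331.0, 173.1, 401.8, 206.2] [ 0.59   -0.1569] [0.0726 0.1741] 8.6
oil_bottle 0.41 [202.2, 250.3, 214.0, 260.2] [0.4181 0.2468] [0.0199 0.0276] 0.8
dropper_bottle 0.68 [272.7, 236.9, 289.4, 246.9] [0.4525 0.0607] [0.0266 0.0291] 0.8
dye_bottle 0.62 [233.4, 241.6, 248.3, 256.1] [0.4315 0.16  ] [0.0316 0.0367] 1.3
stopper 0.67 [341.5, 242.4, 378.7, 264.3] [ 0.4319 -0.1365] [0.0889 0.0363] 72.4
col [   0    0  176  229 2630] ((0.7926987409591675, 0.5818276405334473), (0.6141704320907593, 0.47265952825546265), 3.28413987159729)
col [ 178    0  166  115 3364] ((0.9576829075813293, 0.13284233212471008), (0.20852769911289215, 0.4377979338169098), 46.35101318359375)
col [ 251    0  389  152 5180] ((0.9729086756706238, -0.34522050619125366), (0.29
[... 312 characters left out ...]
, 69.2291488647461)
col [ 237  169   84   47 2493] ((0.5807036757469177, 0.07104839384555817), (0.21336255967617035, 0.08596514165401459), 79.36561584472656)
col [ 332  172   70   36 1802] ((0.5889735221862793, -0.15789306163787842), (0.0722448080778122, 0.1744179129600525), 8.610037803649902)
col [ 541  176   99   51 1616] ((0.5668432116508484, -0.7393156886100769), (0.13073387742042542, 0.2529870867729187), 0.7513617873191833)
col [490 189  81  52 787] ((0.5419703722000122, -0.5878319144248962), (0.2219010442495346, 0.09082512557506561), 71.4211654663086)
col [ 447  274  193  126 2690] ((0.2210356742143631, -0.6121628284454346), (0.4892718195915222, 0.31641092896461487), 88.09930419921875)
```

View pics/top0.png

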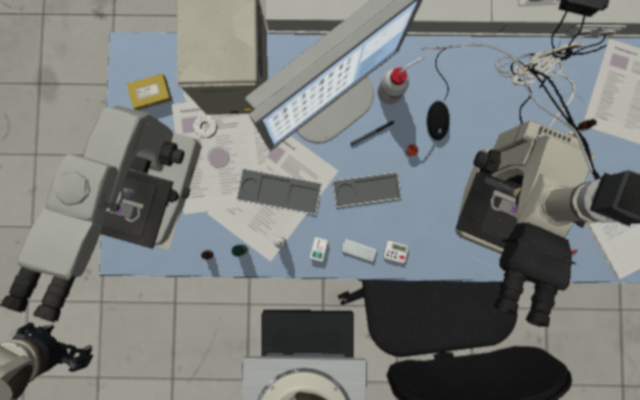

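View pics/side0.png

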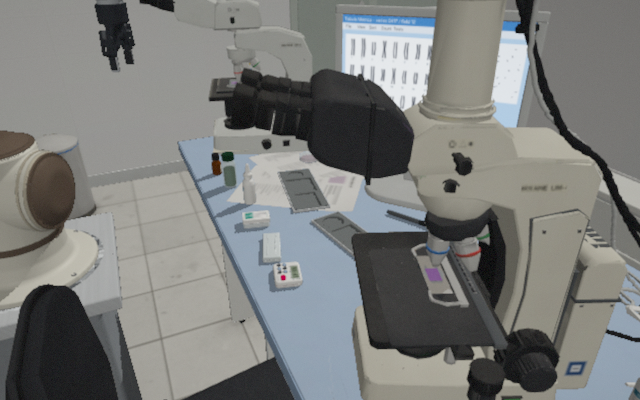

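Each kit object is away from the two microscopes (y>0.27 and y<-0.45) and the monitor (x>0.69). I'm moving over the stock, staying short of the left microscope.

Request:
send_rows:
  moves: [0.2,-0.98,0,0,0,0.1,-1,0.2,-0.98,0,0,0,0.1,-1,0.2,-0.98,0,0,0,0.1,-1,0.2,-0.98,0,0,0,0.1,-1,0.2,-0.98,0,0,0,0.1,-1,0.2,-0.98,0,0,0,0.1,-1,0.2,-0.98,0,0,0,0.1,-1,0.2,-0.98,0,0,0,0.1,-1]

```text
time: 2.5
ee_pos: [0.2837, 0.2963, 0.2314]
tcp_rot: [180.0, 0.0, 160.6]
wrist_force: [0.3, -0.0, 1.0]
opening: 0.0854
grasp_force: 0.0
```

Request:
send_rows:
  moves: [0.2,-0.98,0,0,0,0.1,-1,0.2,-0.98,0,0,0,0.1,-1,0.2,-0.98,0,0,0,0.1,-1,0.2,-0.98,0,0,0,0.1,-1,0.2,-0.98,0,0,0,0.1,-1,0.6,-0.8,0,0,0,0,-1,0.6,-0.8,0,0,0,0,-1,0.6,-0.8,0,0,0,0,-1]

```text
time: 3.5
ee_pos: [0.354, 0.1139, 0.2315]
tcp_rot: [180.0, 0.0, 164.9]
wrist_force: [0.2, 0.7, 0.1]
opening: 0.0853
grasp_force: 0.0
```

Request:
send_rows:
  moves: [0.8,-0.8,0,0,0,0,-1,0.8,-0.8,0,0,0,0,-1,0.8,-0.8,0,0,0,0,-1,0.8,-0.8,0,0,0,0,-1,0.8,-0.6,0,0,0,0,-1,0,0,0,0,0,0,-1]

```text
time: 4.25
ee_pos: [0.4542, 0.0188, 0.2308]
tcp_rot: [-180.0, -0.0, 164.8]
wrist_force: [-0.7, 0.2, -0.3]
opening: 0.0856
grasp_force: 0.0
```

```bash
cat >> h.py <<'E'
H={"tray_three":.006,"tray_two":.006,"coverslip_box":.021,"timer":.014,"slide_mailer":.012}
def rect(c,cam,n):
    out=[]
    for d in bot.trace(cam,n)[:2]:
        m=d["region"].astype(np.uint8);ct=max(cv2.findContours(m,0,2)[0],key=cv2.contourArea)
        P=np.array([ray(c,p[0],H.get(n,.02))[:2] for p in ct]).astype(np.float32)
        r=cv2.minAreaRect(P);print(n,round(d["p"],2),d["extent"],np.round(r[0],4),np.round(r[1],4),round(r[2],1))
E
python3 - <<'E'
from h import *
c=bot.camera("wrist");save(c,"w1");print(-np.array(c["R"]).T@c["t"],c["camera_matrix"][0,0])
for n in H: rect(c,"wrist",n)
for n in("oil_bottle","dropper_bottle"):
  for d in bot.landmark_of("wrist",n)[:2]:print(n,d["p"],d["pixel"],ray(c,d["pixel"],0))
E
```

```text
[0.37790179 0.03945604 0.37372275] 349.8928195488024
tray_three 0.97 [294.3, 208.6, 482.3, 292.3] [0.5801 0.0732] [0.2137 0.0884] 80.3
tray_two 0.91 [134.3, 250.4, 280.7, 332.4] [ 0.5832 -0.1221] [0.0738 0.1075] 8.3
tray_two 0.19 [56.4, 178.5, 119.7, 221.5] [ 0.4286 -0.2342] [0.066  0.0512] 74.9
coverslip_box 0.72 [241.5, 127.9, 278.8, 186.8] [ 0.4318 -0.0316] [0.0357 0.0579] 74.9
timer 0.86 [56.0, 176.7, 116.4, 223.3] [ 0.4269 -0.228 ] [0.0627 0.0489] 74.9
slide_mailer 0.74 [124.0, 161.3, 212.9, 198.6] [ 0.4306 -0.1347] [0.091  0.0375] 72.1
dropper_bottle 0.82 [356.1, 146.0] [0.44942609 0.06591896 0.        ]
```

View pics/w1.png

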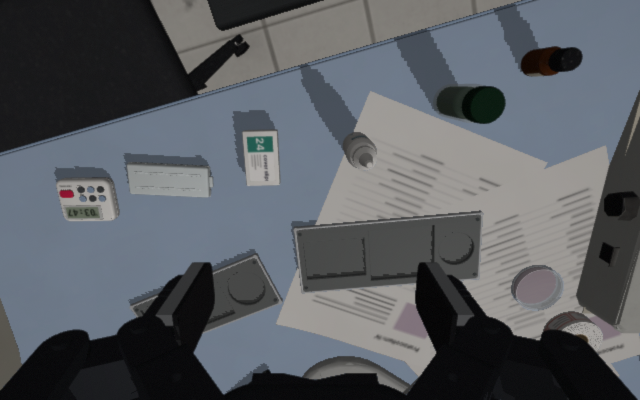

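The wrist view confirms the fits: the cover slip box is at px (261,158), the mailer (168,180), the timer (86,200), tray_three (388,250) and tray_two (207,291). Picking the cover slip box first.

Request:
send_rows:
  moves: [-0.45,-1,-0.6,0,0,0,-0.2,-0.43,-1,-0.6,0,0,0,-0.2,0,-0.03,-1,0,0,0,-0.2,0,0,-1,0,0,0,-0.2,0,0,-1,0,0,0,-0.2,0,0,-1,0,0,0,-0.2,0,0,-1,0,0,0,-0.2,0,0,0,0,0,0,-0.2]

```text
time: 5.65
ee_pos: [0.4304, -0.0309, 0.075]
tcp_rot: [-180.0, -0.2, 164.9]
wrist_force: [0.1, 0.4, 0.5]
opening: 0.0512
grasp_force: 0.0
```

```bash
python3 - <<'E'
from h import *
c=bot.camera("wrist");save(c,"w2")
rect(c,"wrist","coverslip_box");print(bot.get_obs()["ee_pos"],bot.get_obs()["opening"])
E
```

```text
coverslip_box 0.95 [281.6, 175.7, 343.5, 269.4] [ 0.4304 -0.032 ] [0.0348 0.0598] 75.2
[ 0.43174973 -0.03101884  0.07714512] 0.05102062423523627
```

Request:
send_rows:
  moves: [-0.02,-0.04,-1,0,0,0,-0.2,0,0,-1,0,0,0,-0.2,0,0,-0.5,0,0,0,-0.2,0,0,-0.4,0,0,0,-0.2,0,0,0,0,0,0,-0.2,0,0,0,0,0,0,1,0,0,0,0,0,0,1,0,0,0,0,0,0,1]
  squeeze: 25

```text
time: 6.75
ee_pos: [0.4317, -0.0321, 0.0047]
tcp_rot: [180.0, 0.1, 164.9]
wrist_force: [-1.2, -0.4, 6.9]
opening: 0.0341
grasp_force: 25.6
```

Request:
send_rows:
  moves: [0,0,0.6,0,0,0,1,0,0,1,0,0,0,1,0,0,1,0,0,-0.8,1,0.3,0.1,0.4,0,0,-0.8,1,0.5,0.2,0,0,0,-0.8,1,0.6,0.2,0,0,0,-0.8,1,0.6,0.2,0,0,0,-0.8,1,0.6,0.2,0,0,0,-0.8,1]

```text
time: 7.75
ee_pos: [0.4966, -0.0095, 0.0797]
tcp_rot: [180.0, 0.0, 123.4]
wrist_force: [1.1, 0.6, -0.1]
opening: 0.0342
grasp_force: 24.9
```

Request:
send_rows:
  moves: [0.6,0.2,0,0,0,-0.8,1,0.6,0.2,0,0,0,-0.8,1,0.6,0.2,0,0,0,-0.8,1,0.6,0.2,0,0,0,-0.8,1,0.6,0.2,0,0,0,-0.8,1,0.54,0,0,0,0,-0.8,1,0,0,0,0,0,-0.25,1,0,0,0,0,0,0,1]

```text
time: 8.75
ee_pos: [0.5841, 0.0153, 0.079]
tcp_rot: [-180.0, 0.0, 80.3]
wrist_force: [-0.6, -0.7, -0.3]
opening: 0.0343
grasp_force: 25.0
```

```bash
python3 - <<'E'
from h import *
c=bot.camera("wrist");save(c,"w3")
for n in("tray_three","tray_two","coverslip_box"):rect(c,"wrist",n)
c=bot.camera("side");save(c,"s3")
o=bot.get_obs();print(o["ee_pos"],o["tcp_rot"],o["q"],o["opening"])
E
```

```text
tray_three 0.71 [269.5, 208.4, 357.9, 343.5] [ 0.575  -0.0365] [0.1066 0.0596] 81.0
tray_three 0.66 [218.8, 0.7, 371.5, 269.4] [0.5784 0.0557] [0.1679 0.0857] 80.2
tray_two 0.71 [286.0, 315.7, 371.0, 378.4] [ 0.5755 -0.1021] [0.0603 0.051 ] 11.3
coverslip_box 0.78 [267.2, 206.6, 357.7, 346.8] [ 0.5763 -0.0277] [0.1007 0.0562] 81.2
coverslip_box 0.58 [145.1, 370.0, 158.6, 379.2] [ 0.4466 -0.0829] [0.0154 0.0037] 37.0
[0.5843408  0.01533803 0.07902383] [ 1.79988037e+02 -2.30929757e-03  8.02760714e+01] [ 1.50361084e+00  9.40073162e+00 -1.88567201e+00  7.87014125e+01
 -6.42087487e-05  1.01227540e+02] 0.034387145235625576
```

View pics/w3.png

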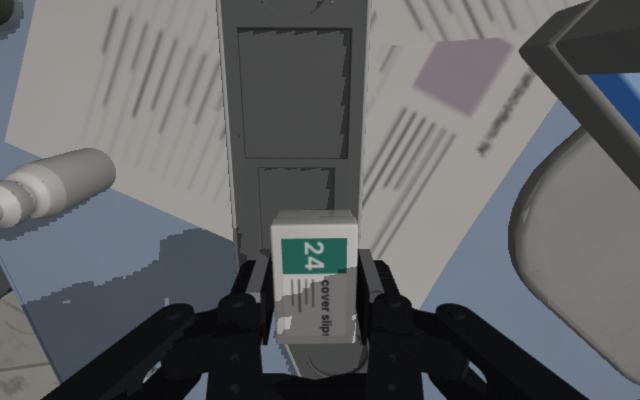

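The cover slip box is held square. The timer pocket shows at px (240-351, 28-158) and the small pocket's far edge at (260-334, 168). I use those corners to refine the tray pose.

```bash
python3 - <<'E'
from h import *
c=bot.camera("wrist")
for p in [(238,28),(352,28),(245,158),(350,158),(260,168),(334,168)]: print(p,ray(c,p,.006)[:2].round(4))
q=np.mean([ray(c,p,.006)[:2] for p in [(238,28),(352,28),(245,158),(350,158)]],0);print("big",q)
y=np.array([.170,.985]);print("tray ctr",q-.015*y,"small",q-.078*y,"round",q+.063*y)
m=bot.trace("wrist","coverslip_box")
E
```

```text
(238, 28) [0.5599 0.1297]
(352, 28) [0.6229 0.119 ]
(245, 158) [0.5469 0.057 ]
(350, 158) [0.6116 0.046 ]
(260, 168) [0.5547 0.0492]
(334, 168) [0.6008 0.0413]
big [0.58530004 0.0879147 ]
tray ctr [0.58275004 0.0731397 ] small [0.57204004 0.0110847 ] round [0.59601004 0.1499697 ]
```

Request:
send_rows:
  moves: [-0.5,-0.18,-0.4,0,0,0,1,0,0,-1,0,0,0,1,0,0,-0.9,0,0,0,1,0,0,-0.4,0,0,0,1,0,0,-0.12,0,0,0,1,0,0,0,0,0,0,1,0,0,0,0,0,0,1]

```text
time: 9.98
ee_pos: [0.5726, 0.0109, 0.0092]
tcp_rot: [179.9, -0.0, 80.2]
wrist_force: [1.0, 0.7, 0.9]
opening: 0.0346
grasp_force: 25.0
```

Request:
send_rows:
  moves: [0,0,-0.08,0,0,0,1,0,0,0,0,0,0,-0.1,0,0,0,0,0,0,-0.1,0,0,0.4,0,0,0,-0.1,0,0,1,0,0,0,-0.1,-0.3,-1,1,0,0,0,0,-0.4,-1,1,0,0,0,0,-0.8,-1,0,0,0,0,0]

```text
time: 10.98
ee_pos: [0.5358, -0.065, 0.0944]
tcp_rot: [179.7, -0.0, 80.3]
wrist_force: [-0.2, -0.3, -0.5]
opening: 0.0427
grasp_force: 0.0
```

```bash
python3 - <<'E'
from h import *
c=bot.camera("wrist");save(c,"w4");rect(c,"wrist","timer");rect(c,"wrist","tray_two");rect(c,"wrist","slide_mailer");rect(c,"wrist","coverslip_box")
c=bot.camera("top");rect(c,"top","coverslip_box");rect(c,"top","tray_three");rect(c,"top","timer")
E
```

```text
timer 0.47 [195.0, 378.6, 202.2, 400.0] [ 0.415  -0.2038] [0.0213 0.0048] 74.3
tray_two 0.76 [327.6, 183.2, 452.8, 387.0] [ 0.5865 -0.1349] [0.0724 0.1338] 8.8
slide_mailer 0.9 [173.9, 259.6, 223.8, 314.7] [ 0.4398 -0.1139] [0.0489 0.0351] 70.5
coverslip_box 0.74 [321.9, 29.1, 386.2, 134.9] [0.5715 0.0092] [0.0573 0.0358] 82.0
coverslip_box 0.45 [285.7, 186.5, 302.3, 202.0] [0.5754 0.0225] [0.0338 0.0285] 0.7
tray_three 0.97 [236.1, 167.9, 305.1, 214.3] [0.5874 0.0911] [0.1785 0.0927] 79.2
timer 0.97 [384.8, 241.1, 408.1, 262.3] [ 0.4288 -0.2323] [0.0614 0.0512] 76.7
```

View pics/w4.png

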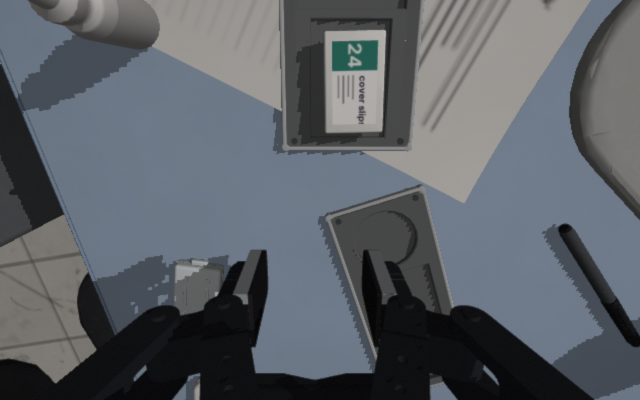

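The cover slip box sits in its pocket at px (354,82). Next the timer.

Request:
send_rows:
  moves: [-0.61,-0.95,0,0,0,-0.07,-0.6,-0.61,-0.95,0,0,0,-0.1,-0.6,-0.61,-0.95,0,0,0,-0.1,-0.6,-0.61,-0.95,0,0,0,-0.1,-0.6,-0.61,-0.95,0,0,0,-0.1,-0.6,-0.61,-0.95,0,0,0,0,-0.6,-0.61,-0.95,0,0,0,0,-0.6,0,0,0,0,0,0,-0.6]

```text
time: 12.42
ee_pos: [0.4274, -0.2312, 0.0912]
tcp_rot: [-180.0, 0.0, 76.1]
wrist_force: [0.1, -0.3, -0.6]
opening: 0.0682
grasp_force: 0.0
```

```bash
python3 - <<'E'
from h import *
c=bot.camera("wrist");save(c,"w5");rect(c,"wrist","timer");rect(c,"wrist","slide_mailer")
o=bot.get_obs();print(o["ee_pos"],o["tcp_rot"],o["opening"])
E
```

```text
timer 0.86 [279.3, 166.8, 352.0, 246.8] [ 0.4284 -0.2311] [0.0582 0.0472] 75.7
slide_mailer 0.63 [255.1, 3.1, 318.2, 136.3] [ 0.4297 -0.1423] [0.077  0.0341] 71.7
[ 0.42824609 -0.22984248  0.09121902] [-1.79996206e+02 -1.45526885e-02  7.62200037e+01] 0.06835037186903133
```

Request:
send_rows:
  moves: [0,-0.05,-1,0,0,0,-0.6,0,0,-1,0,0,0,-0.6,0,0,-1,0,0,0,-0.6,0,0,-0.4,0,0,0,-0.6,0,0,-0.17,0,0,0,-0.6,0,0,0,0,0,0,1,0,0,0,0,0,0,1,0,0,0,0,0,0,1]
  squeeze: 25

```text
time: 13.58
ee_pos: [0.4284, -0.2319, 0.0029]
tcp_rot: [179.9, 0.0, 76.2]
wrist_force: [-0.5, 0.8, 4.6]
opening: 0.0473
grasp_force: 26.8
```

Request:
send_rows:
  moves: [0,0,0.6,0,0,0,1,0,0,1,0,0,0,1,0.2,0.4,1,0,0,0.05,1,0.44,0.9,0.4,0,0,0.05,1,0.45,0.9,0,0,0,0.05,1,0.45,0.9,0,0,0,0.05,1,0.45,0.9,0,0,0,0.05,1,0.45,0.9,0,0,0,0.05,1]

```text
time: 14.58
ee_pos: [0.4893, -0.1085, 0.0781]
tcp_rot: [180.0, 0.0, 78.8]
wrist_force: [0.3, -0.6, -1.1]
opening: 0.0472
grasp_force: 26.4
```

Request:
send_rows:
  moves: [0.45,0.95,0,0,0,0.05,1,0.45,0.95,0,0,0,0.05,1,0.45,0.95,0,0,0,0.05,1,0.45,0.95,0,0,0,0,1,0.45,0.95,0,0,0,0,1,0.45,0.95,0,0,0,0,1,0.45,0.95,0,0,0,0,1,0.45,0.95,0,0,0,0,1]

```text
time: 15.58
ee_pos: [0.5793, 0.0816, 0.0781]
tcp_rot: [180.0, -0.0, 80.1]
wrist_force: [-0.8, -1.0, -0.9]
opening: 0.0471
grasp_force: 26.4
```

Request:
send_rows:
  moves: [0.25,0.1,0,0,0,0,1,0,0,0,0,0,0,1]

```text
time: 15.82
ee_pos: [0.5852, 0.0831, 0.0774]
tcp_rot: [180.0, 0.0, 80.1]
wrist_force: [-0.2, 0.3, -0.9]
opening: 0.0471
grasp_force: 26.4
```

```bash
python3 - <<'E'
from h import *
c=bot.camera("wrist");save(c,"w6");rect(c,"wrist","timer");rect(c,"wrist","tray_three")
H["timer"]=.095;rect(c,"wrist","timer")
o=bot.get_obs();print(o["ee_pos"],o["tcp_rot"],o["opening"])
E
```

```text
timer 0.79 [257.0, 209.5, 371.0, 335.4] [0.5776 0.0417] [0.094  0.0733] 79.8
tray_three 0.96 [237.9, 51.8, 388.4, 355.8] [0.5893 0.1173] [0.1246 0.0863] 80.3
tray_three 0.27 [11.6, 246.1, 147.4, 376.6] [0.3973 0.0328] [0.1538 0.0358] 34.3
timer 0.79 [257.0, 209.5, 371.0, 335.4] [0.5858 0.0884] [0.0571 0.0445] 79.8
[0.58483836 0.08266246 0.07723356] [-1.79998599e+02  5.01391067e-03  8.00121602e+01] 0.04727084308155338
```

View pics/w6.png

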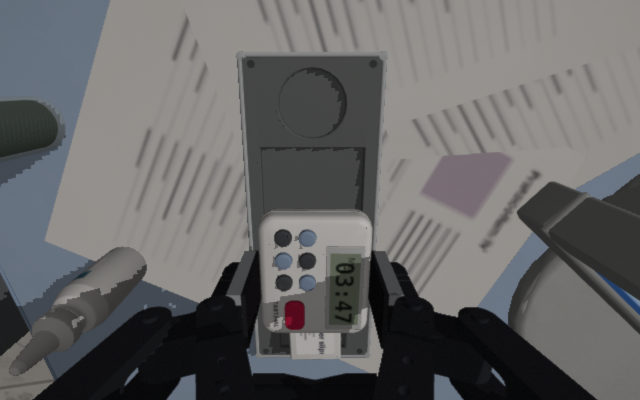

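The timer is held square at px (315,272), and the round pocket's centre shows at (312,103). Lowering it.

Request:
send_rows:
  moves: [0,0.2,-0.4,0,0,0,1,0,0,-1,0,0,0,1,0,0,-0.9,0,0,0,1,0,0,-0.4,0,0,0,1,0,0,-0.16,0,0,0,1,0,0,0,0,0,0,1,0,0,0,0,0,0,1]

```text
time: 16.9
ee_pos: [0.5856, 0.0885, 0.0064]
tcp_rot: [179.9, -0.0, 80.1]
wrist_force: [-0.0, -0.6, -0.9]
opening: 0.0471
grasp_force: 26.4
```

```bash
python3 - <<'E'
from h import *
import sys
c=bot.camera("wrist");o=bot.get_obs();print(o["ee_pos"],o["wrist_force"])
c6=cv2.imread("pics/w6.png")
E
```

```text
[0.58553765 0.08843573 0.00626047] [-0.53999719 -0.05897982 -1.09130734]
```

Request:
send_rows:
  moves: [0,0,-0.04,0,0,0,1,0,0,0,0,0,0,-0.4,0,0,0,0,0,0,-0.4,0,0,0.5,0,0,0,-0.4,0,0,1,0,0,0,-0.4,0,-0.2,1,0,0,0,-0.4,-0.5,-0.9,0.8,0,0,0,-0.3,-0.7,-0.95,0,0,0,0,-0.3]

```text
time: 17.95
ee_pos: [0.5561, 0.0368, 0.0899]
tcp_rot: [179.8, -0.1, 80.1]
wrist_force: [-0.2, -0.6, -1.1]
opening: 0.0558
grasp_force: 0.0
```

Request:
send_rows:
  moves: [-0.7,-0.95,0,0,0,-0.2,-0.3,-0.7,-0.95,0,0,0,-0.2,-0.3,-0.7,-0.95,0,0,0,-0.2,-0.3,-0.7,-0.95,0,0,0,-0.2,-0.3,-0.7,-0.95,0,0,0,-0.2,-0.3,-0.7,-0.95,0,0,0,0,-0.3,-0.7,-0.95,0,0,0,0,-0.3,0,0,0,0,0,0,-0.3]

```text
time: 18.95
ee_pos: [0.432, -0.1303, 0.0882]
tcp_rot: [179.9, 0.0, 71.3]
wrist_force: [-0.1, -0.9, -0.1]
opening: 0.0554
grasp_force: 0.0
```

```bash
python3 - <<'E'
from h import *
c=bot.camera("wrist");save(c,"w7");rect(c,"wrist","slide_mailer");rect(c,"wrist","tray_two");
c=bot.camera("top");save(c,"t7");rect(c,"top","timer");rect(c,"top","tray_two");rect(c,"top","coverslip_box")
o=bot.get_obs();print(o["ee_pos"],o["tcp_rot"],o["opening"])
a=cv2.imread("pics/t7.png")[150:280,190:430];cv2.imwrite("pics/v7.png",np.hstack([cv2.resize(a,(440,238)),cv2.resize(cv2.imread("pics/w7.png"),(360,238))]))
E
```

```text
slide_mailer 0.72 [457.1, 11.8, 637.2, 293.3] [ 0.5852 -0.154 ] [0.0722 0.1716] 8.8
slide_mailer 0.67 [290.7, 150.4, 343.6, 274.2] [ 0.4313 -0.1354] [0.0898 0.0342] 71.8
tray_two 0.73 [454.0, 7.9, 636.4, 297.4] [ 0.5886 -0.1565] [0.0742 0.1765] 8.7
timer 0.87 [266.2, 181.4, 286.2, 200.4] [0.5863 0.0863] [0.0591 0.0476] 78.2
tray_two 0.71 [328.5, 171.8, 402.8, 209.4] [ 0.5915 -0.1561] [0.0729 0.1775] 8.6
coverslip_box 0.82 [288.6, 186.4, 312.8, 199.2] [0.5736 0.0097] [0.0579 0.0356] 82.6
coverslip_box 0.5 [272.8, 235.2, 287.3, 248.2] [0.4484 0.0656] [0.0282 0.0309] 0.8
[ 0.43287443 -0.12863837  0.08705499] [-1.79993571e+02 -2.39043298e-03  7.15164008e+01] 0.055510837495475376
```

View pics/v7.png

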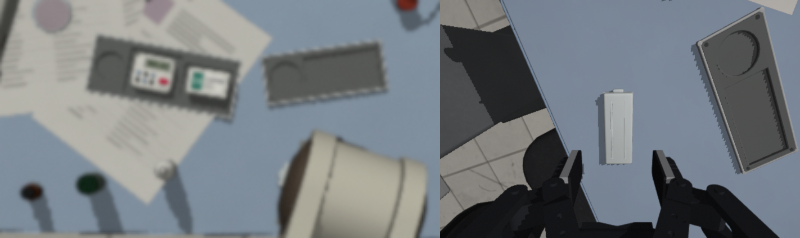

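Timer and box sit in tray_three. The mailer lies between the fingers at wrist px (317,212). Picking it.

Request:
send_rows:
  moves: [-0.06,-0.27,-1,0,0,0,-0.3,0,0,-1,0,0,0,-0.3,0,0,-0.9,0,0,0,-0.3,0,0,-0.4,0,0,0,-0.3,0,0,-0.12,0,0,0,-0.3,0,0,0,0,0,0,1,0,0,0,0,0,0,1,0,0,0,0,0,0,1]
  squeeze: 25

```text
time: 20.3
ee_pos: [0.4317, -0.136, 0.0024]
tcp_rot: [179.9, -0.0, 71.5]
wrist_force: [-0.0, -0.2, 4.6]
opening: 0.0337
grasp_force: 25.7
```

Request:
send_rows:
  moves: [0,0,0.6,0,0,0,1,0,0,1,0,0,0,1,0.3,-0.1,1,0,0,0.4,1,0.8,-0.25,0.4,0,0,0.4,1,0.8,-0.25,0,0,0,0.4,1,0.8,-0.25,0,0,0,0.4,1,0.8,-0.25,0,0,0,0.4,1,0.8,-0.25,0,0,0,0.4,1]

```text
time: 21.3
ee_pos: [0.5393, -0.1699, 0.0775]
tcp_rot: [180.0, 0.0, 92.2]
wrist_force: [0.2, -0.4, -0.3]
opening: 0.0331
grasp_force: 25.2
```

Request:
send_rows:
  moves: [0.8,-0.25,0,0,0,0.4,1,0.8,-0.25,0,0,0,0.36,1,0.5,0,0,0,0,0,1,0,0,0,0,0,0,1]

```text
time: 21.8
ee_pos: [0.5914, -0.1819, 0.0766]
tcp_rot: [-180.0, -0.0, 98.6]
wrist_force: [-0.5, 0.6, 0.5]
opening: 0.033
grasp_force: 25.2
```

```bash
python3 - <<'E'
from h import *
c=bot.camera("wrist");save(c,"w8");rect(c,"wrist","tray_two");H["slide_mailer"]=.09;rect(c,"wrist","slide_mailer")
o=bot.get_obs();print(o["ee_pos"],o["tcp_rot"],o["opening"])
E
```

```text
tray_two 0.83 [255.3, 18.0, 387.7, 257.7] [ 0.5874 -0.1417] [0.073  0.1445] 8.7
slide_mailer 0.87 [274.0, 172.9, 357.3, 360.2] [ 0.5905 -0.179 ] [0.033  0.0875] 9.1
[ 0.59054033 -0.18191653  0.0767388 ] [-1.79983627e+02 -6.96943262e-03  9.85950016e+01] 0.03273794309211327
```

View pics/w8.png

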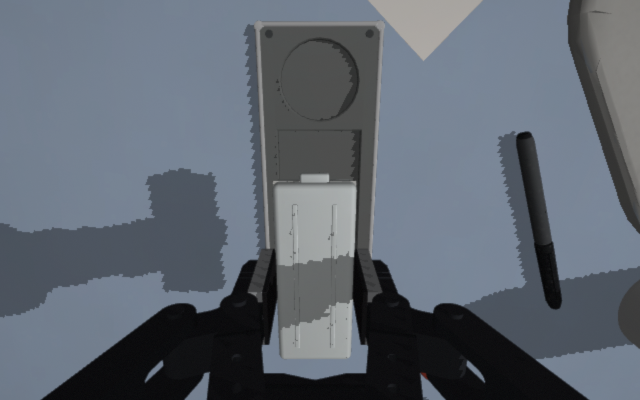

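The mailer is held square; the long pocket's far edge is at px (278-361,130) and the round pocket centre at (319,80). I check those against the tray pose.

```bash
python3 - <<'E'
from h import *
c=bot.camera("wrist")
a,b,r=[ray(c,p,.006)[:2] for p in[(278,130),(361,130),(319,80)]]
y=np.array([-.151,.9885]);m=(a+b)/2
print(a,b,np.linalg.norm(a-b),"long ctr",m-.053*y,"round",r,"exp",m+.0285*y)
E
```

```text
[ 0.56031673 -0.13331447] [ 0.60986063 -0.12577692] 0.05011399584484692 long ctr [ 0.59309168 -0.1819362 ] round [ 0.58037832 -0.10131334] exp [ 0.58078518 -0.10137345]
```

Request:
send_rows:
  moves: [0.08,0,-0.4,0,0,0,1,0,0,-1,0,0,0,1,0,0,-0.9,0,0,0,1,0,0,-0.4,0,0,0,1,0,0,-0.16,0,0,0,1,0,0,0,0,0,0,1,0,0,0,0,0,0,1]

```text
time: 22.88
ee_pos: [0.5936, -0.1823, 0.0059]
tcp_rot: [179.9, 0.0, 98.6]
wrist_force: [-0.3, 0.1, -0.6]
opening: 0.0332
grasp_force: 25.2
```

Request:
send_rows:
  moves: [0,0,-0.04,0,0,0,1,0,0,0,0,0,0,-0.1,0,0,0,0,0,0,-0.1,0,0,0.5,0,0,0,-0.1,0,0,1,0,0,0,-0.1,0,0,1,0,0,0,-0.1,0,0,1,0,0,0,-0.1,0,0,1,0,0,0.5,-0.1]

```text
time: 23.88
ee_pos: [0.5931, -0.1822, 0.1184]
tcp_rot: [180.0, 0.0, 103.0]
wrist_force: [-0.5, 0.8, 0.2]
opening: 0.0468
grasp_force: 0.0
```

Request:
send_rows:
  moves: [-0.5,1,1,0,0,0.8,-0.1,-0.5,1,0.5,0,0,0.8,-0.1,-0.5,1,0,0,0,0.8,-0.1,-0.5,1,0,0,0,0.8,-0.1,-0.5,1,0,0,0,0.8,-0.1,-0.5,1,0,0,0,0.8,-0.1,-0.5,1,0,0,0,0.8,-0.1,-0.5,1,0,0,0,0.8,-0.1]

```text
time: 24.88
ee_pos: [0.4926, 0.0186, 0.1551]
tcp_rot: [180.0, 0.1, 158.1]
wrist_force: [0.6, -0.3, -0.6]
opening: 0.0468
grasp_force: 0.0
```

Request:
send_rows:
  moves: [-0.5,1,0,0,0,0.8,-0.1,-0.5,1,0,0,0,0.8,-0.1,-0.5,1,0,0,0,0.8,-0.1,-0.5,1,0,0,0,0.8,-0.1,-0.5,1,0,0,0,0.8,-0.1,-0.5,1,0,0,0,0.8,-0.1,-0.5,1,0,0,0,0.1,-0.1,0,0,0,0,0,0,-0.1]

```text
time: 25.88
ee_pos: [0.405, 0.194, 0.155]
tcp_rot: [180.0, 0.1, -159.8]
wrist_force: [0.8, 0.0, -0.6]
opening: 0.047
grasp_force: 0.0
```

```bash
python3 - <<'E'
from h import *
o=bot.get_obs();print(o["ee_pos"],o["tcp_rot"],o["opening"],o["q"])
c=bot.camera("wrist");save(c,"w9");print("cam",-np.array(c["R"]).T@c["t"])
for n in("oil_bottle","dropper_bottle","dye_bottle"):
  for d in bot.landmark_of("wrist",n)[:2]:print(n,d["p"],d["pixel"],ray(c,d["pixel"],0))
  for d in bot.boxes_of("wrist",n)[:2]:print(n,d["p"],d["extent"])
c=bot.camera("top");rect(c,"top","slide_mailer");rect(c,"top","tray_two")
E
```

```text
[0.40502898 0.19395611 0.15499668] [ 1.79987234e+02  5.96140497e-02 -1.59827226e+02] 0.04697467337418048 [ 2.55838505e+01 -9.77608780e+00 -1.26220245e+01  8.70935110e+01
  7.08771174e-03  5.41107398e+00]
cam [0.33055986 0.16670718 0.29774808]
oil_bottle 0.6 [371.5, 213.0] [0.41673345 0.25357307 0.        ]
oil_bottle 0.75 [361.3, 200.3, 398.0, 250.0]
dropper_bottle 0.61 [162.3, 175.4] [0.44775229 0.06774524 0.        ]
dropper_bottle 0.83 [88.7, 160.6, 175.3, 216.4]
dye_bottle 0.75 [279.9, 192.9] [0.4273536  0.16954682 0.        ]
dye_bottle 0.9 [243.3, 178.5, 296.5, 248.6]
dye_bottle 0.45 [358.8, 200.4, 395.4, 249.8]
slide_mailer 0.87 [358.8, 181.9, 397.9, 196.3] [ 0.5949 -0.1837] [0.037  0.0882] 8.9
tray_two 0.81 [329.9, 171.6, 403.5, 209.9] [ 0.5896 -0.1586] [0.0754 0.1816] 8.3
tray_two 0.63 [406.0, 145.4, 419.5, 155.5] [ 0.6966 -0.2757] [0.0237 0.0241] 90.0
```

View pics/w9.png

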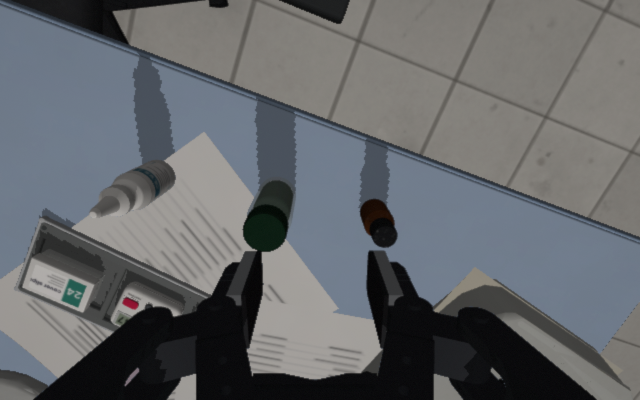

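The oil bottle's cap is at px (384,235) and its base near (372,213), the green bottle at (268,217). I check the oil position from the cap and the body's fit.

```bash
cat >> h.py <<'E'
from scipy.optimize import minimize
def cyl(c,cam,n,prof,x0):
    """fit base xy so that the projected bottle silhouette matches the trace"""
    K=c["camera_matrix"];R=np.array(c["R"]);t=np.array(c["t"])
    reg=bot.trace(cam,n)[0]["region"];S=4
    T=cv2.resize(reg.astype(np.uint8),None,fx=S,fy=S,interpolation=0)
    a=np.linspace(0,2*np.pi,40)
    def f(x):
        m=np.zeros_like(T)
        for r0,r1,z0,z1 in prof:
            P=np.vstack([np.c_[x[0]+r*np.cos(a),x[1]+r*np.sin(a),0*a+z] for r,z in((r0,z0),(r1,z1))])
            q=(K@(R@P.T+t[:,None]));q=(q[:2]/q[2]).T*S+S/2-.5
            cv2.fillConvexPoly(m,cv2.convexHull(q.astype(np.float32)).astype(np.int32),1)
        return 1-(m&T).sum()/max(1,(m|T).sum())
    r=minimize(f,x0,method="Nelder-Mead",options=dict(initial_simplex=[x0,[x0[0]+.01,x0[1]],[x0[0],x0[1]+.01]],xatol=1e-4))
    print(n,cam,r.x.round(4),"IoU",round(1-r.fun,3))
OIL=[(.0125,.0125,0,.041),(.0095,.0095,.043,.057)]
DROP=[(.0145,.0145,0,.066),(.010,.003,.066,.098)]
E
python3 - <<'E'
from h import *
c=bot.camera("wrist");print(ray(c,(384,235),.057))
cyl(c,"wrist","oil_bottle",OIL,[.418,.25]);cyl(c,"wrist","dropper_bottle",DROP,[.449,.064])
c=bot.camera("top");cyl(c,"top","oil_bottle",OIL,[.418,.25]);cyl(c,"top","dropper_bottle",DROP,[.449,.064])
E
```

```text
[0.41360337 0.25076627 0.057     ]
oil_bottle wrist [0.4136 0.2532] IoU 0.883
dropper_bottle wrist [0.448  0.0659] IoU 0.91Traceback (most recent call last):
  File "<stdin>", line 4, in <module>
  File "h.py", line 19, in cyl
    reg=bot.trace(cam,n)[0]["region"];S=4
        ~~~~~~~~~~~~~~~~^^^
IndexError: list index out of range
```

Request:
send_rows:
  moves: [0.12,0.8,0,0,0,0,-0.1,0.12,0.8,0,0,0,0,-0.1,0.12,0.72,-0.5,0,0,0,-0.1,0,0,-1,0,0,0,-0.1,0,0,-1,0,0,0,-0.1,0,0,-0.5,0,0,0,-0.1,0,0,0,0,0,0,-0.1]

```text
time: 27.5
ee_pos: [0.414, 0.251, 0.078]
tcp_rot: [-180.0, -0.1, -159.9]
wrist_force: [0.1, 0.4, -0.4]
opening: 0.0466
grasp_force: 0.0
```

```bash
python3 - <<'E'
from h import *
c=bot.camera("wrist");save(c,"w10")
for d in bot.landmark_of("wrist","oil_bottle")[:2]:print(d["p"],d["pixel"],ray(c,d["pixel"],0))
cyl(c,"wrist","oil_bottle",OIL,[.414,.252])
o=bot.get_obs();print(o["ee_pos"],o["tcp_rot"],o["opening"])
E
```

```text
0.82 [319.2, 212.8] [0.41529946 0.25500281 0.        ]Traceback (most recent call last):
  File "<stdin>", line 4, in <module>
  File "h.py", line 19, in cyl
    reg=bot.trace(cam,n)[0]["region"];S=4
        ~~~~~~~~~~~~~~~~^^^
IndexError: list index out of range
```

View pics/w10.png

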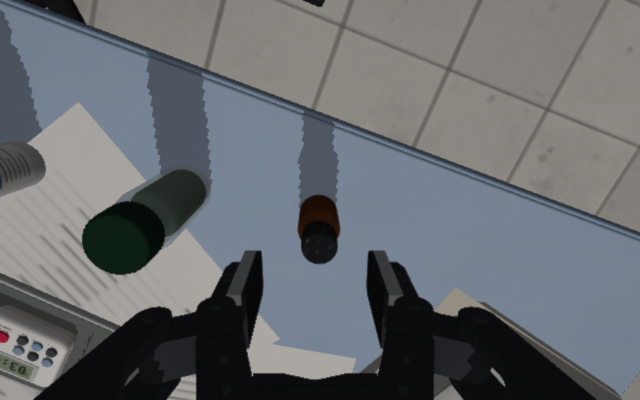

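Bottle centred between the pads at px (319,235), and the green bottle clear on the left. Descend and grip.

Request:
send_rows:
  moves: [0,0.05,-1,0,0,0,-0.1,0,0,-0.9,0,0,0,-0.1,0,0,-0.35,0,0,0,-0.1,0,0,0,0,0,0,1,0,0,0,0,0,0,1,0,0,0,0,0,0,1,0,0,0,0,0,0,1]
  squeeze: 25

```text
time: 28.52
ee_pos: [0.415, 0.2524, 0.0235]
tcp_rot: [180.0, 0.1, -160.0]
wrist_force: [-0.1, 0.3, 3.8]
opening: 0.0238
grasp_force: 25.5
```

Request:
send_rows:
  moves: [0,0,0.5,0,0,0,1,0,0,1,0,0,0,1,0,0,1,0,0,0,1,0,0,1,0,0,0,1,0.5,-0.3,0.3,0,0,0.6,1,0.7,-0.4,0,0,0,0.7,1,0.7,-0.4,0,0,0,0.7,1,0.7,-0.4,0,0,0,0.7,1]

```text
time: 29.52
ee_pos: [0.4801, 0.2143, 0.1187]
tcp_rot: [-180.0, 0.0, -136.6]
wrist_force: [-0.7, -0.0, 0.7]
opening: 0.0242
grasp_force: 25.2
```

Request:
send_rows:
  moves: [0.7,-0.4,0,0,0,0.7,1,0.7,-0.4,0,0,0,0.7,1,0.7,-0.4,0,0,0,0.7,1,0.7,-0.4,0,0,0,0.7,1,0.7,-0.4,0,0,0,0.7,1,0.7,-0.4,0,0,0,0.7,1,0.3,-0.15,0,0,0,0.1,1,0,0,0,0,0,0,1]

```text
time: 30.52
ee_pos: [0.5921, 0.1508, 0.118]
tcp_rot: [180.0, -0.0, -99.9]
wrist_force: [-1.4, 0.3, -1.1]
opening: 0.0241
grasp_force: 25.2
```

```bash
python3 - <<'E'
from h import *
o=bot.get_obs();print(o["ee_pos"],o["tcp_rot"],o["opening"],o["q"].round(1))
c=bot.camera("wrist");save(c,"w11");rect(c,"wrist","tray_three")
E
```

```text
[0.59212799 0.15077894 0.11795082] [ 1.79988278e+02 -1.55113754e-03 -9.99366423e+01] 0.024140693056680585 [ 14.3  12.6   6.1  83.5   0.  -65.8]
tray_three 0.78 [243.5, 0.0, 375.5, 227.1] [0.5858 0.0997] [0.1596 0.0857] 80.2
tray_three 0.59 [270.8, 66.2, 347.5, 151.3] [0.5845 0.0876] [0.0589 0.0497] 80.1
```

View pics/w11.png

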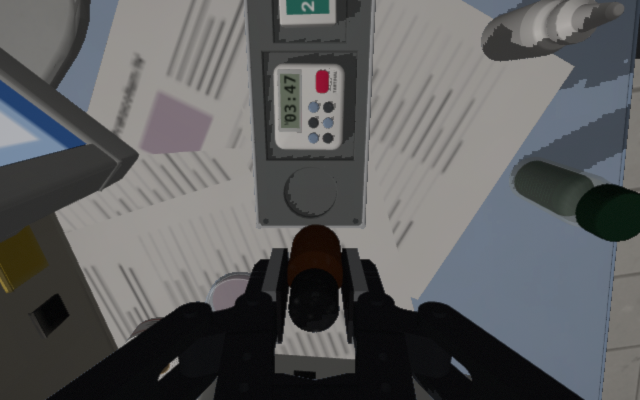

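The bottle is upright in the fingers and the round pocket is at px (310,192); timer and box sit well. Lowering.

```bash
python3 - <<'E'
from h import *
c=bot.camera("wrist");print(ray(c,(310,191),.005), ray(c,(315,238),.098))
E
```

```text
[0.59399688 0.14900746 0.005     ] [0.58991737 0.1465553  0.098     ]
```

Request:
send_rows:
  moves: [0.15,-0.03,-1,0,0,0,1,0,0,-1,0,0,0,1,0,0,-0.8,0,0,0,1,0,0,-0.4,0,0,0,1,0,0,-0.2,0,0,0,1,0,0,0,0,0,0,1,0,0,0,0,0,0,1]

```text
time: 31.55
ee_pos: [0.5963, 0.1502, 0.0336]
tcp_rot: [-179.9, 0.0, -99.8]
wrist_force: [-0.4, 0.5, -0.6]
opening: 0.0239
grasp_force: 25.2
```

Request:
send_rows:
  moves: [-0.03,-0.02,-0.2,0,0,0,1,0,0,-0.1,0,0,0,1,0,0,0,0,0,0,1,0,0,0,0,0,0,1]

```text
time: 32.05
ee_pos: [0.5951, 0.1496, 0.0256]
tcp_rot: [-180.0, 0.0, -99.8]
wrist_force: [-1.5, 0.1, 5.0]
opening: 0.0239
grasp_force: 25.6
```

Request:
send_rows:
  moves: [0,0,0,0,0,0,0.1,0,0,0,0,0,0,0.1,0,0,0.6,0,0,0,0,0,0,1,0,0,0,0,0,0,1,0,0,0,-0.1,0,0,1,0,0,0,-0.1,0,0,1,0,0,0,-0.1,-0.6,-0.2,0.5,0,0,0,-0.1]

```text
time: 33.05
ee_pos: [0.5809, 0.1448, 0.1552]
tcp_rot: [-179.9, 0.1, -99.8]
wrist_force: [0.5, 0.2, 0.8]
opening: 0.0471
grasp_force: 0.0
```

Request:
send_rows:
  moves: [-0.9,-0.4,0,0,0,0,-0.1,-0.9,-0.4,0,0,0,0,-0.1,-0.9,-0.4,0,0,0,0,-0.1,-0.9,-0.4,0,0,0,0,-0.1,-0.9,-0.4,0,0,0,0,-0.1,-0.4,-0.3,0,0,0,0,-0.1,0,0,0,0,0,0,-0.1]

```text
time: 33.92
ee_pos: [0.4577, 0.0869, 0.1536]
tcp_rot: [-179.9, 0.0, -99.8]
wrist_force: [0.0, 0.2, 0.2]
opening: 0.0472
grasp_force: 0.0
```

```bash
python3 - <<'E'
from h import *
o=bot.get_obs();print(o["ee_pos"],o["tcp_rot"],o["opening"],o["q"].round(1))
c=bot.camera("wrist");save(c,"w12")
for d in bot.landmark_of("wrist","dropper_bottle")[:2]:print(d["p"],d["pixel"],ray(c,d["pixel"],0))
try: cyl(c,"wrist","dropper_bottle",DROP,[.448,.066])
except IndexError: print("none")
c=bot.camera("side");save(c,"s12")
for n in("oil_bottle","dropper_bottle"):
  for d in bot.landmark_of("side",n)[:2]:print("side",n,d["p"],d["pixel"],ray(c,d["pixel"],0))
cyl(c,"side","dropper_bottle",DROP,[.448,.066])
a=cv2.imread("pics/s12.png")[120:300,190:400];b=cv2.imread("pics/w12.png")
cv2.imwrite("pics/v12.png",np.hstack([cv2.resize(a,(350,300)),cv2.resize(b,(450,300))]))
E
```

```text
[0.45774136 0.086892   0.15362837] [-1.79919258e+02  3.32875224e-02 -9.98300389e+01] 0.04715366107359213 [ 10.7  -7.5 -10.8  86.6   0.  -69.4]
dropper_bottle wrist [0.4477 0.0643] IoU 0.894
side oil_bottle 0.7 [294.8, 174.1] [0.59777827 0.16093346 0.        ]
side dropper_bottle 0.78 [247.2, 202.8] [0.44072487 0.06315115 0.        ]
dropper_bottle side [0.4486 0.0694] IoU 0.86
```

View pics/v12.png

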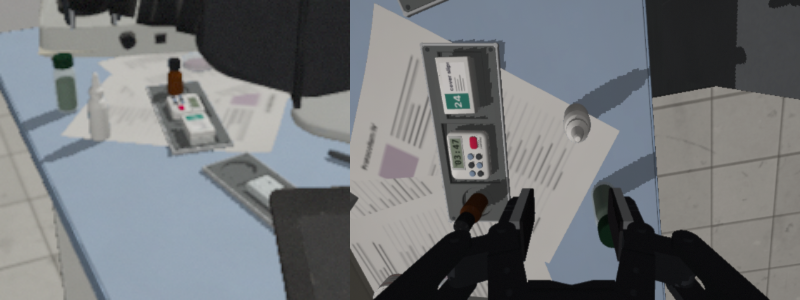

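Oil bottle stands in its pocket; the dropper's tip is at wrist px (577,125 in the composite) ahead. Moving over it with wider fingers.

Request:
send_rows:
  moves: [-0.2,-0.42,0,0,0,0,-0.4,-0.2,-0.42,0,0,0,0,-0.4,0,0,-0.6,0,0,0,-0.4,0,0,-0.6,0,0,0,-0.4,0,0,0,0,0,0,-0.4]

```text
time: 34.9
ee_pos: [0.4467, 0.0661, 0.1209]
tcp_rot: [179.8, -0.0, -99.8]
wrist_force: [-0.3, -0.3, -0.1]
opening: 0.0597
grasp_force: 0.0
```

```bash
python3 - <<'E'
from h import *
o=bot.get_obs();print(o["ee_pos"],o["tcp_rot"],o["opening"])
c=bot.camera("wrist");save(c,"w13")
for d in bot.landmark_of("wrist","dropper_bottle")[:2]:print(d["p"],d["pixel"],ray(c,d["pixel"],0))
try: cyl(c,"wrist","dropper_bottle",DROP,[.448,.066])
except IndexError: print("none")
E
```

```text
[0.44666141 0.06605944 0.12089233] [ 1.79849056e+02 -4.73954086e-02 -9.98004847e+01] 0.05973203785450823
0.73 [316.3, 191.4] [0.4443829  0.06736395 0.        ]
dropper_bottle wrist [0.4475 0.0645] IoU 0.887
```

View pics/w13.png

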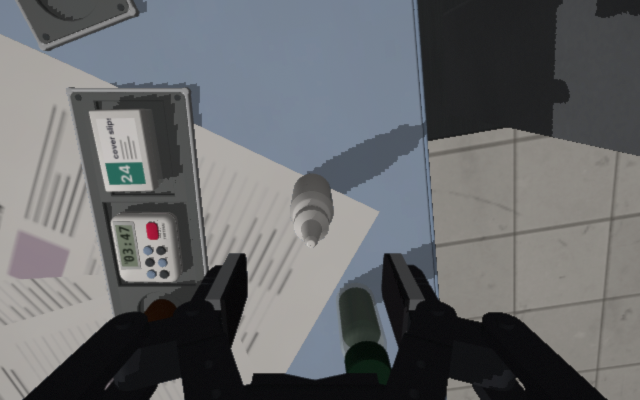

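The dropper is centred (tip at px (310,245), fingers' middle 313). Descend and grip.

Request:
send_rows:
  moves: [0.02,-0.02,-1,0,0,0,-0.4,0,0,-1,0,0,0,-0.4,0,0,-0.9,0,0,0,-0.4,0,0,-0.38,0,0,0,-0.4,0,0,0,0,0,0,-0.4,0,0,0,0,0,0,1,0,0,0,0,0,0,1,0,0,0,0,0,0,1]
  squeeze: 25

```text
time: 36.05
ee_pos: [0.4486, 0.0658, 0.0418]
tcp_rot: [-179.9, 0.0, -99.8]
wrist_force: [-1.4, 0.6, 6.1]
opening: 0.0283
grasp_force: 24.6
```

Request:
send_rows:
  moves: [0,0,0.4,0,0,0,1,0,0,0.9,0,0,0,1,0,0,0.9,0,0,0,1,0.3,-0.4,0.6,0,0,0,1,0.6,-0.75,0,0,0,0,1,0.6,-0.75,0,0,0,0,1,0.6,-0.75,0,0,0,0,1,0.6,-0.75,0,0,0,0,1]

```text
time: 37.05
ee_pos: [0.5162, -0.0201, 0.1113]
tcp_rot: [-180.0, 0.0, -99.8]
wrist_force: [-0.1, 0.7, -0.7]
opening: 0.0282
grasp_force: 24.8
```

Request:
send_rows:
  moves: [0.6,-0.75,0,0,0,0,1,0.6,-0.75,0,0,0,0,1,0.6,-0.75,0,0,0,0,1,0.6,-0.75,0,0,0,0,1,0.2,-0.3,0,0,0,0,1,0,0,0,0,0,0,1]

```text
time: 37.8
ee_pos: [0.5805, -0.1021, 0.1106]
tcp_rot: [180.0, 0.0, -99.8]
wrist_force: [-0.4, -0.3, -0.6]
opening: 0.0283
grasp_force: 24.8
```

```bash
python3 - <<'E'
from h import *
o=bot.get_obs();print(o["ee_pos"],o["tcp_rot"],o["opening"])
c=bot.camera("wrist");save(c,"w14");rect(c,"wrist","tray_two")
E
```

```text
[ 0.58052473 -0.10214503  0.11062024] [ 1.79965520e+02  5.57835669e-03 -9.98400145e+01] 0.028327781883832115
tray_two 0.66 [191.5, 0.0, 370.5, 246.3] [ 0.5894 -0.1574] [0.0726 0.1747] 8.6
```

View pics/w14.png

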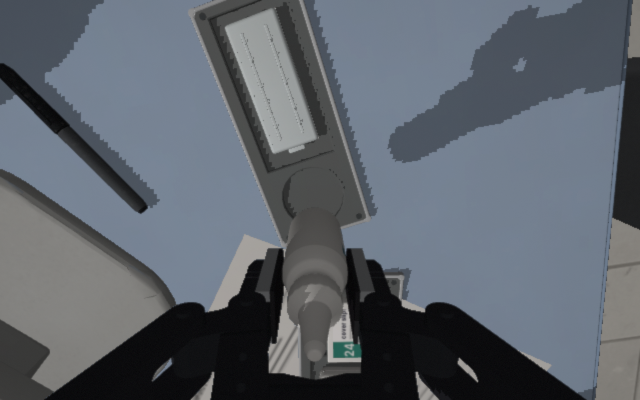

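The mailer lies flat in its pocket (px (272,80)); the dropper is upright over the round pocket (px (316,195)). Lowering.

Request:
send_rows:
  moves: [0,0,-1,0,0,0,1,0,0,-0.9,0,0,0,1,0,0,-0.5,0,0,0,1,0,0,-0.2,0,0,0,1,0,0,0,0,0,0,1,0,0,0,0,0,0,1]

```text
time: 38.65
ee_pos: [0.581, -0.1019, 0.0467]
tcp_rot: [-179.9, 0.0, -99.8]
wrist_force: [-0.3, 0.2, -0.4]
opening: 0.0283
grasp_force: 24.8
```

Request:
send_rows:
  moves: [0,0,-0.12,0,0,0,1,0,0,0,0,0,0,1,0,0,0,0,0,0,1]

```text
time: 39.02
ee_pos: [0.5812, -0.102, 0.0439]
tcp_rot: [-179.9, -0.0, -99.8]
wrist_force: [-0.1, -0.4, 5.5]
opening: 0.0281
grasp_force: 25.3
```

Contact, so it is seated. Release, rise straight up, and check.

Request:
send_rows:
  moves: [0,0,0,0,0,0,0.1,0,0,0,0,0,0,0,0,0,0.5,0,0,0,-0.1,0,0,1,0,0,0,-0.1,0,0,1,0,0,0,-0.1,0,0,1,0,0,0,-0.1,0,0,1,0,0,0,-0.1,-0.6,0.4,1,0,0,0,-0.1]

```text
time: 40.02
ee_pos: [0.5658, -0.0922, 0.1816]
tcp_rot: [-180.0, -0.0, -99.8]
wrist_force: [0.7, 0.4, -0.5]
opening: 0.0474
grasp_force: 0.0
```

Request:
send_rows:
  moves: [-1,0,0.6,0,0,0,-0.1,-1,0,0.3,0,0,0,-0.1,-1,0,0,0,0,0,-0.1,-1,0,0,0,0,0,-0.1,-1,0,0,0,0,0,-0.1,-1,0,0,0,0,0,-0.1,0,0,0,0,0,0,-0.1,0,0,0,0,0,0,-0.1]

```text
time: 41.02
ee_pos: [0.4161, -0.0919, 0.2034]
tcp_rot: [-179.9, 0.0, -99.8]
wrist_force: [-0.6, 0.5, 0.1]
opening: 0.0466
grasp_force: 0.0
```

```bash
python3 - <<'E'
from h import *
c=bot.camera("top");save(c,"t15");d=bot.camera("side");save(d,"s15")
for n in("oil_bottle","dropper_bottle","dye_bottle","stopper"):
  for q in bot.landmark_of("side",n)[:2]:print(n,round(q["p"],2),ray(d,q["pixel"],.0).round(3))
for n in("coverslip_box","timer","slide_mailer"):rect(c,"top",n)
a=cv2.imread("pics/t15.png")[140:265,190:430];b=cv2.imread("pics/s15.png")[130:300,190:400]
cv2.imwrite("pics/v15.png",np.hstack([cv2.resize(a,(440,300)),cv2.resize(b,(360,300))]))
E
```

```text
oil_bottle 0.76 [0.603 0.17  0.   ]
dropper_bottle 0.68 [ 0.57  -0.103  0.   ]
dropper_bottle 0.25 [0.605 0.168 0.   ]
dye_bottle 0.79 [0.431 0.18  0.   ]
dye_bottle 0.64 [0.562 0.    0.   ]
stopper 0.53 [0.584 0.085 0.   ]
coverslip_box 0.57 [287.6, 184.7, 309.6, 200.4] [0.5729 0.0086] [0.0567 0.0346] 81.2
timer 0.67 [261.9, 179.4, 287.1, 199.3] [0.5867 0.0879] [0.058 0.049] 81.5
slide_mailer 0.85 [359.1, 182.5, 397.0, 199.4] [ 0.5937 -0.1836] [0.0347 0.089 ] 8.2
```

View pics/v15.png

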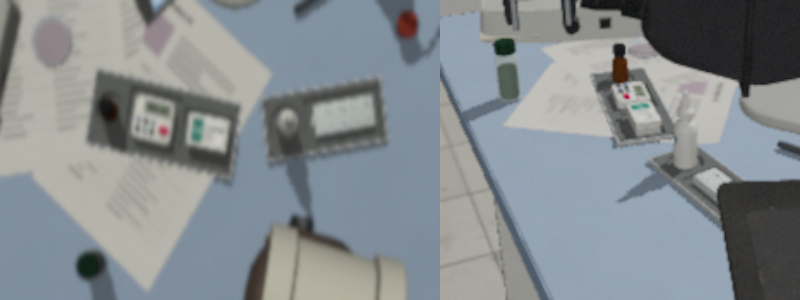

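All five items sit in their pockets with the bottles upright, and the green bottle (90,265) and stopper (407,25) haven't moved.

```bash
python3 -c "
from workcell import bot
print(bot.job_done())"
```

```text
the job is handed in; nothing more can be done
None
```

Both kits are made up and handed in at about 41 s: in the last pictures all five items sit in their pockets with the bottles upright, and the dye bottle and stopper are where they were.

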